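# Dip the oil gauge rod and hold it up for reading

## Robot

A 6-joint arm with a two-finger parallel gripper is mounted at the origin on a cart in front of the work surface, level with it; the furniture and walls round the work are solid. World frame = base frame: x ahead of the robot, y to its left, z up, the work surface at z = 0. Lengths are in m, angles in rad, forces in N, time in s.
With the tool pointing down it reaches from about 0.35 to 0.975 m from the base axis. Payload 7.1 kg.
Tool frame: the origin (TCP) lies on the centre line of the jaws, within the pads' length; the fingertips stand 22 mm ahead of it and the grasp point (between the pads) lies 3 mm ahead of it (bot.tip_extent is the distance from the TCP to the fingertips, in m); z points along the fingers, y is the line along which they close (so a half turn about z gives the same grasp; the last joint's range is limited). The gripper opens to 88 mm and grips with 3 to 60 N. Pads are 20 mm wide; open, the fingers measure 115 mm over their backs; the gripper's body (75 mm by 178 mm) begins 61 mm behind the grasp point.
Start: joints at [-1.368, 0.423, 1.63, -0, 1.089, -0.019], TCP at [0.138, -0.61, 0.245] pointing down, gripper open.
Joint ranges: [-3, 3], [-0.9, 2.11], [0.09, 2.58], [-1.31, 4.45], [0.11, 2.69], [-2.54, 2.54]. Speed limits (rad/s): [2.39, 2.39, 3.01, 3.14, 3.14, 3.14].

## Interface

Orientations are given as a unit quaternion [x, y, z, w].
In Python, from rig import bot, vision, job gives the robot as it stands. The module is installed in compiled form; this text tells all that it offers.
- The arm moves only by the tool arm_command, never from a script. Its argument "targets" is a list of rows, each a list of 7 numbers: the shift along the tool's x, y, z in m, then the turn, a rotation vector about the tool's x, y, z in rad, then the closure, from 0 (fully open) to 1 (shut). In form: [[dx, dy, dz, wx, wy, wz, fingers], ...]. A call has exactly 8 rows; each row shifts and turns the commanded pose from where the row before left it, along the tool's axes as they then stand; what a row does not reach is not made up. A row lasts 1/12 s, in which the tool goes at most 41.7 mm and 7.16 degrees, less where a joint would pass 70% of its speed; a pose out of reach is approached as far as the arm can. A call with a gripper value outside its range is refused whole. The fingers move at their own pace and stop on an object; the grip force is fixed at half the most. Time passes only in rows, so rows that do not move let the fingers close, or fill a call up. It gives the time, the measured TCP pose, the force, the opening and the grip force at its end, in the units of the state.
- bot.state(): the state, without advancing time (a new reading comes with each control period).
- vision.get_image(name): name is "scene" or "top" or "wrist"; returns a dict with "img" (480x640x3 uint8, red, green, blue), "depth" (480x640 float32, m along the optical axis (not along the pixel's ray), 0 where there is no reading), "mtx" (3x3 intrinsics, pixels), "D" ([k1, k2, p1, p2, k3] as OpenCV has them; the pictures are not rectified), "R" (3x3) and "t" (3): a world point X has camera coordinates R X + t. Camera axes: x right, y down, z forward; pixel columns grow to the right and rows downward; lengths in m; the calibration is good to about 2 mm. A picture is of the moment at which its call begins.
- job.job_done(): hands the job in; it is judged then, once.
The state is a dict: "time_s": time; "joint_pos": joint angles; "joint_vel": joint speeds; "joint_torque": joint torques, N m; "tcp_pos": TCP position; "ee_rot": TCP orientation; "force": force on the tool from outside, world axes, zero at the start; "torque": the same for the moment, N m; "opening": opening from 0.0 (shut) to 1.0 (fully open); "grasp_force": force on a finger pad.
Only numpy, scipy, OpenCV 4.12 (cv2) and the standard library are available. Lean on these libraries where they do the work, as an engineer would, in place of code of your own. Each camera call takes 0.05 s, during which the arm holds its last target. There are 200 camera calls.

## Task

Move the brown bottle that blocks the reservoir's slanted guide tube out of the way and leave it standing on the worktop at least 20 cm from the tube's mouth. Then take the gauge rod from its stand, push it into the guide tube until its collar stops on the mouth, pull it right out, and finish still holding the rod, level and still, with its tip over the lab notebook and about 10 cm above the worktop, for reading. Leave the other things where they are.

Things in the scene. Friction and masses are not known exactly. Their poses are not given: they have to be found in the camera images.
- reservoir: grey oil reservoir, fixed: 150 mm (own x) by 130 mm, 98 mm high, black filler cap on top up to 118 mm. Origin on the worktop; the box lies at own y -38 to +98 mm. The guide tube slants up out of its right (-y) side.
- guide_tube: round steel guide tube. Origin: centre of its open mouth, about 105 mm above the worktop; own z points out of the tube along its axis, 35 degrees above level, mostly towards -y. Rim 30 mm outside; mouth flared to 22 mm inside, narrowing over 22 mm to a 14 mm bore; 120 mm deep. A steel foot stands under it.
- rod_stand: fixed stand for the rod, origin on the worktop below the rod's collar face, own x along the rod to its tip. Base plate 200 x 70 x 8 mm. Two posts with notches open upwards, 8 mm thick, at own x +60 mm (shaft) and -96 mm (rear of the handle), cheeks up to 8 mm above the rod's axis.
- rod_grip (a point): loose gauge rod (218 mm, about 0.12 kg): point on its axis in mid handle, near its balance. Own x along the rod to the tip, z up as it lies. Black handle 100 mm long, 14 wide (own y), 18 high (z); collar 32 mm across, 7 thick; shaft 8 mm thick, 110 long, round end. Starts level in its stand, axis 65 mm above the worktop, tip to the left (+y).
- rod_collar (a point): centre of the collar's front face on the rod axis, 55 mm ahead of the grip point; this face stops on the tube's mouth
- rod_tip (a point): the rod's tip, 165 mm ahead of the grip point and 110 mm ahead of the collar's front face
- bottle_mid (a point): centre (half-way up) of the brown bottle with a white cap, loose, 0.25 to 0.5 kg, 68 mm wide, 170 mm high, standing about 75 mm in front of the tube's mouth. Its cap, the top 20 mm, 27 mm across, is fixed on and can be gripped from above. The worktop left of the reservoir, near the front edge (x 0.42, y 0.33), is free.
- notebook_mid (a point): lab notebook, 210 x 152 x 13 mm, brown cover, lying flat behind the bottle, farther from the robot; its long side (own x) runs about along world y; the point is its centre
- timer_mid (a point): white digital timer, 66 x 66 x 18 mm; bystander, centre
- marker_mid (a point): marker pen 135 mm long, 17 mm thick, lying (own y along it); bystander, centre
- small_beaker_mid (a point): glass beaker, 45 mm wide, 60 mm high; bystander, centre
- jar_mid (a point): white jar with screw cap, 56 mm wide, 105 mm high; bystander, centre
- stopper_mid (a point): black rubber stopper, 29 mm wide, 26 mm high; bystander, centre
Not all that is in view belongs to the job. What is shaped like the part that bears bottle_mid but red is not meant.

How it is judged:
By the outcome, as a careful person would: the job done as asked, in the order asked, and still so for the second after the job is handed in, while the arm keeps its last pose, push and grip.
It also fails if it takes over 72 s, if anything falls off the work surface, if the arm or the gripper's body presses on something with over 40 N, if the wrist force passes 120 N, or if a joint passes its speed limit or range.

## Working session

There is one attempt and no reset: what is moved stays moved. The work goes in short steps, Python scripts to look and compute and a tool call to move; the robot and the scene stay as the last step left them, time stands still between calls to the robot, and variables do not carry over. Pictures are saved under pics/ and viewed, at most 10 in all, crops included, and the job is handed in when it is done.

Besides the shell and the picture viewer there is one more tool, called after ">>>" in YAML: its name, and indented under it one key for each argument. arm_command: Moves the arm, as the interface text tells. Its arguments: {"type":"object","properties":{"targets":{"type":"array"}},"required":["targets"]}

```bash
mkdir -p pics; cat > h.py <<'E'
import numpy as np, cv2
from rig import bot, vision, job
from scipy.spatial.transform import Rotation as Rn
def look(n,save=None):
    d=vision.get_image(n)
    if save: cv2.imwrite('pics/'+save,d['img'][:,:,::-1])
    return d
def ray(d,u,v):
    p=cv2.undistortPoints(np.array([[[u,v]]],float),d['mtx'],d['D'])[0,0]
    R=d['R'];return -R.T@d['t'], R.T@np.array([p[0],p[1],1.])
def onz(d,u,v,z):
    c,r=ray(d,u,v);return c+r*(z-c[2])/r[2]
def dep(d,u,v,w=1):
    c,r=ray(d,u,v);D=d['depth'][int(v)-w:int(v)+w+1,int(u)-w:int(u)+w+1];return c+r*np.median(D[D>0])
def cloud(d):
    # world point per pixel
    h,w=d['depth'].shape
    uv=np.stack(np.meshgrid(np.arange(w),np.arange(h)),-1).reshape(-1,1,2).astype(float)
    p=cv2.undistortPoints(uv,d['mtx'],d['D'])[:,0]
    X=np.c_[p,np.ones(len(p))]*d['depth'].reshape(-1,1)
    return ((X-d['t'])@d['R']).reshape(h,w,3)
def proj(d,X):
    return cv2.projectPoints(np.array(X,float).reshape(-1,1,3),cv2.Rodrigues(d['R'])[0],d['t'],d['mtx'],d['D'])[0][:,0]
E
python3 - <<'E'
from h import *
for n in('scene','top'):
    d=look(n,n+'0.png'); np.savez(n+'0.npz',**d); print(n,-d['R'].T@d['t'],d['R'][2])
s=bot.state();print(s['tcp_pos'],s['ee_rot'],s['opening'],s['time_s'],bot.tip_extent)
E
```

```text
scene [-0.35876223 -1.2117909   0.96065799] [ 0.52866396  0.68012019 -0.50788872]
top [ 0.27102319 -0.06822267  1.43459867] [ 0.19599384 -0.00433157 -0.98059556]
[ 0.13741989 -0.60922146  0.24401733] [ 9.93858863e-01  1.10653117e-01 -5.07913401e-05 -6.68000783e-04] 0.9972133523041181 0.1 0.022
```

View pics/top0.png

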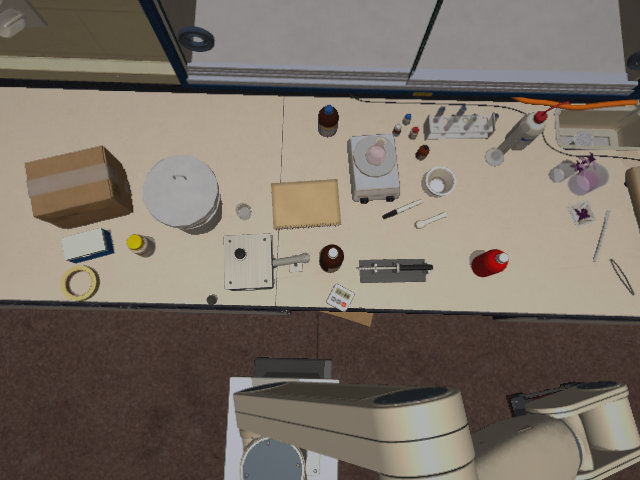

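View pics/scene0.png

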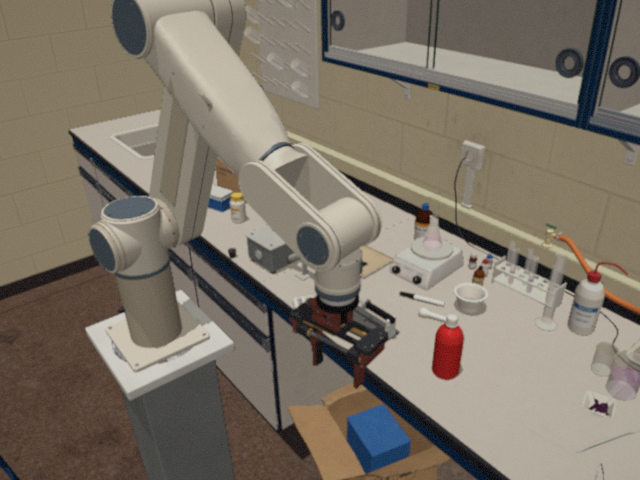

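The top view shows the reservoir at (248,262), the tube mouth near (306,258), the rod in its stand at (392,268) with its tip at (358,268), the notebook at (306,204) and the timer at (340,297). There are three bottle candidates:
- (332,257): brown with a white cap, standing just in front of the mouth. It fits the description.
- (328,120): brown with a blue cap, at the back.
- (490,262): red, so it is excluded.

I'll measure these and confirm with one crop.

```bash
python3 - <<'E'
from h import *
d=dict(np.load('top0.npz'))
crop=d['img'][215:315,215:445][:,:,::-1]
cv2.imwrite('pics/crop1.png',cv2.resize(crop,None,fx=3.4,fy=3.4,interpolation=cv2.INTER_CUBIC))
np.set_printoptions(precision=4,suppress=True)
P=cloud(d); np.save('P.npy',P)
for n,(u,v) in dict(cap=(334,251),mouth=(308,258),collar=(397,267),table=(300,290)).items(): print(n,dep(d,u,v))
# height segments
def seg(n,box,z0,z1):
    u0,v0,u1,v1=box;Q=P[v0:v1,u0:u1].reshape(-1,3);Q=Q[(Q[:,2]>z0)&(Q[:,2]<z1)]
    print(n,len(Q),Q.mean(0),Q.min(0),Q.max(0));return Q
seg('cap',(318,240,348,275),.155,.185)
seg('tube',(272,245,318,270),.07,.13)
Q=seg('rod',(355,258,436,278),.055,.09)
r=cv2.fitLine(Q[:,:2].astype(np.float32),cv2.DIST_HUBER,0,.01,.01).ravel();print('line',r,np.degrees(np.arctan2(r[1],r[0])))
Q=seg('box',(220,230,275,292),.085,.105);print(cv2.minAreaRect((Q[:,:2]*1000).astype(np.float32)))
Q=seg('nb',(265,175,345,230),.008,.02);print(cv2.minAreaRect((Q[:,:2]*1000).astype(np.float32)))
E
```

```text
cap [ 0.5015 -0.1328  0.1706]
mouth [ 0.4933 -0.0622  0.0922]
collar [ 0.4764 -0.3214  0.0773]
table [ 0.4096 -0.0402 -0.0014]
cap 75 [ 0.4975 -0.1291  0.169 ] [ 0.4853 -0.1417  0.156 ] [ 0.5105 -0.1166  0.1748]
tube 202 [ 0.49   -0.032   0.0938] [ 0.4789 -0.0652  0.0701] [0.5062 0.0136 0.1177]
rod 355 [ 0.4764 -0.3317  0.0708] [ 0.4608 -0.426   0.0554] [ 0.4968 -0.2117  0.0862]
line [ 0.0442 -0.999   0.4764 -0.3317] -87.46905
box 2444 [0.478  0.1099 0.0977] [0.3974 0.0374 0.0874] [0.5608 0.1821 0.105 ]
((480.23101806640625, 111.03514099121094), (156.44366455078125, 136.5905303955078), 4.303664207458496)
nb 2240 [ 0.6786 -0.0491  0.0113] [ 0.5977 -0.1625  0.008 ] [0.7664 0.0809 0.0197]
((684.8939819335938, -45.131500244140625), (164.67771911621094, 243.30226135253906), 3.4532370567321777)
```

View pics/crop1.png

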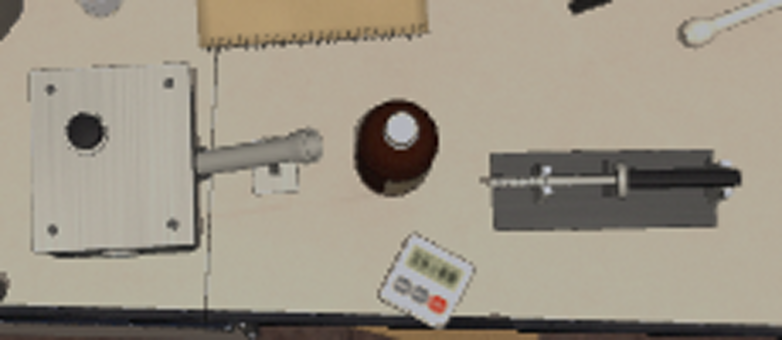

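The enlarged crop shows the white-capped brown bottle at (398,130), directly in front of the tube mouth at (312,145), so it is the right one. Its cap centre measures about (0.498, -0.130, 0.170), which matches the given 170 mm height. Next I need a helper that turns a world goal into rows.

```bash
cat >> h.py <<'E'
def down(psi,pitch=0):
    # tool x horizontal at azimuth psi (deg), tool z down; then tool x pitched down by pitch deg (about tool y)
    a=np.radians(psi);x=np.array([np.cos(a),np.sin(a),0]);z=np.array([0,0,-1.])
    return Rn.from_matrix(np.c_[x,np.cross(z,x),z])*Rn.from_euler('y',-pitch,degrees=True)
def rows(segs,f,p=None,q=None):
    s=bot.state()
    p=np.array(s['tcp_pos'] if p is None else p);q=Rn.from_quat(s['ee_rot']) if q is None else q
    out=[]
    for pt,qt,n in segs:
        p0,q0=p.copy(),q;w=(q0.inv()*qt).as_rotvec()
        for i in range(1,n+1):
            dp=np.round(q.inv().apply(p0+(np.array(pt)-p0)*i/n-p),3);p=p+q.apply(dp)
            dr=np.round((q.inv()*(q0*Rn.from_rotvec(w*i/n))).as_rotvec(),3);q=q*Rn.from_rotvec(dr)
            out.append([float(x) for x in dp]+[float(x) for x in dr]+[f])
    for i in range(0,len(out),8):
        print('['+','.join('['+','.join('%g'%(x+0) for x in r)+']' for r in out[i:i+8])+']')
    return p,q
def st():
    s=bot.state();np.set_printoptions(precision=4,suppress=True)
    R=Rn.from_quat(s['ee_rot']).as_matrix()
    print(round(s['time_s'],2),s['tcp_pos'],'x',R[:,0],'z',R[:,2],'F',s['force'],'op',s['opening'],s['grasp_force'],'j',np.array(s['joint_pos']));return s
E
python3 - <<'E'
from h import *
print(down(90,35).as_matrix().round(2))
rows([((.498,-.13,.27),down(90),24)],0)
P=np.load('P.npy')
Q=P[245:270,272:318].reshape(-1,3);Q=Q[(Q[:,2]>.05)&(Q[:,2]<.13)]
# tube surface ridge by y bin
for y in np.arange(-.06,.04,.01):
    b=Q[abs(Q[:,1]-y)<.005]
    if len(b): print(round(y,3),len(b),b[:,0].min(),b[:,0].max(),b[:,2].max())
for n,(u,v) in dict(jar=(137,243),stop=(211,299),bal=(375,187),flask=(376,155)).items(): print(n,P[v,u])
E
```

```text
[[ 0.    1.    0.  ]
 [ 0.82  0.   -0.57]
 [-0.57  0.   -0.82]]
[[0.019,-0.016,-0.001,0,0,-0.056,0],[0.02,-0.015,-0.001,0,0,-0.056,0],[0.021,-0.014,-0.001,0,0,-0.057,0],[0.021,-0.013,-0.001,0,0,-0.056,0],[0.022,-0.011,-0.001,0,0,-0.056,0],[0.023,-0.011,-0.001,0,0,-0.056,0],[0.024,-0.009,-0.001,0,0,-0.056,0],[0.023,-0.007,-0.001,0,0,-0.057,0]]
[[0.025,-0.007,-0.002,0,0,-0.056,0],[0.024,-0.005,-0.001,0,0,-0.056,0],[0.025,-0.003,-0.001,0,-0.001,-0.056,0],[0.025,-0.002,-0.001,0,0,-0.057,0],[0.025,-0.001,-0.001,0,0,-0.056,0],[0.025,0.001,-0.001,-0.001,0,-0.056,0],[0.024,0.002,-0.001,0,0,-0.056,0],[0.025,0.003,-0.001,0,0,-0.056,0]]
[[0.025,0.005,-0.001,0,0,-0.057,0],[0.024,0.006,-0.001,0,0,-0.056,0],[0.024,0.008,-0.001,0,0,-0.056,0],[0.023,0.009,-0.001,0,0,-0.056,0],[0.023,0.01,-0.001,0,0,-0.056,0],[0.022,0.011,-0.002,0,0,-0.057,0],[0.022,0.013,-0.001,0,0,-0.056,0],[0.02,0.014,-0.001,0,0,-0.056,0]]
-0.06 30 0.47892719929686417 0.5061750455379498 0.10946598557153946
-0.05 37 0.4790529605049561 0.5051172491822473 0.11767707558973929
-0.04 27 0.480578100268476 0.5028506579128833 0.1129315553184836
-0.03 25 0.48022308830453575 0.501180218837711 0.10340856863120668
-0.02 32 0.4792855592723833 0.5001911023474972 0.09533119951272902
-0.01 21 0.4795838659257101 0.49690729919619975 0.09096562829911918
0.0 30 0.47764897628198594 0.49841105642587297 0.08041046385432742
0.01 22 0.4782344557031337 0.49631915236213153 0.07600945338833097
0.02 23 0.47660692657490966 0.49653671832266166 0.06792423393086941
0.03 16 0.4766360038423764 0.4947046456334359 0.060539839071598996
jar [0.52218577 0.42822094 0.10074676]
stop [0.37363123 0.22233764 0.02410614]
bal [ 0.71901467 -0.25816454  0.07220762]
flask [ 0.79338841 -0.25140665  0.14113992]
```

>>> arm_command:
  targets:
    - [0.019,-0.016,-0.001,0,0,-0.056,0]
    - [0.02,-0.015,-0.001,0,0,-0.056,0]
    - [0.021,-0.014,-0.001,0,0,-0.057,0]
    - [0.021,-0.013,-0.001,0,0,-0.056,0]
    - [0.022,-0.011,-0.001,0,0,-0.056,0]
    - [0.023,-0.011,-0.001,0,0,-0.056,0]
    - [0.024,-0.009,-0.001,0,0,-0.056,0]
    - [0.023,-0.007,-0.001,0,0,-0.057,0]

```text
time_s: 0.77
tcp_pos: [0.2581, -0.4489, 0.2524]
ee_rot: [0.944, 0.331, -0.0, -0.0]
force: [0.5, 0.2, 0.0]
opening: 0.999
grasp_force: 0.0
```

>>> arm_command:
  targets:
    - [0.025,-0.007,-0.002,0,0,-0.056,0]
    - [0.024,-0.005,-0.001,0,0,-0.056,0]
    - [0.025,-0.003,-0.001,0,0,-0.056,0]
    - [0.025,-0.002,-0.001,0,0,-0.057,0]
    - [0.025,-0.001,-0.001,0,0,-0.056,0]
    - [0.025,0.001,-0.001,0,0,-0.056,0]
    - [0.024,0.002,-0.001,0,0,-0.056,0]
    - [0.025,0.003,-0.001,0,0,-0.056,0]

```text
time_s: 1.43
tcp_pos: [0.378, -0.2892, 0.2615]
ee_rot: [0.846, 0.533, -0.0, -0.0]
force: [1.4, -0.1, 0.4]
opening: 1.002
grasp_force: 0.0
```

>>> arm_command:
  targets:
    - [0.025,0.005,-0.001,0,0,-0.057,0]
    - [0.024,0.006,-0.001,0,0,-0.056,0]
    - [0.024,0.008,-0.001,0,0,-0.056,0]
    - [0.023,0.009,-0.001,0,0,-0.056,0]
    - [0.023,0.01,-0.001,0,0,-0.056,0]
    - [0.022,0.011,-0.002,0,0,-0.057,0]
    - [0.022,0.013,-0.001,0,0,-0.056,0]
    - [0.02,0.014,-0.001,0,0,-0.056,0]

```text
time_s: 2.1
tcp_pos: [0.4985, -0.1296, 0.2705]
ee_rot: [0.706, 0.708, -0.0, -0.0]
force: [-0.2, -0.2, 0.5]
opening: 0.999
grasp_force: 0.0
```

```bash
python3 - <<'E'
from h import *
st()
d=look('wrist','w1.png');np.savez('w1.npz',**d)
P=cloud(d);Q=P.reshape(-1,3);m=(d['img'].min(-1).reshape(-1)>130)&(abs(Q[:,2]-.17)<.008)&(np.hypot(Q[:,0]-.498,Q[:,1]+.13)<.03)
print(m.sum(),Q[m].mean(0),Q[m].min(0),Q[m].max(0))
E
```

```text
2.1 [ 0.4985 -0.1296  0.2705] x [-0.0029  1.      0.0002] z [-0.0005  0.0002 -1.    ] F [-0.1675 -0.2297  0.5076] op 0.9986533809811904 0.0 j [-0.2774  0.2298  1.8463  0.0001  1.066  -0.2803]
861 [ 0.4972 -0.1268  0.1703] [ 0.4847 -0.1399  0.1627] [ 0.5096 -0.1147  0.1723]
```

View pics/w1.png

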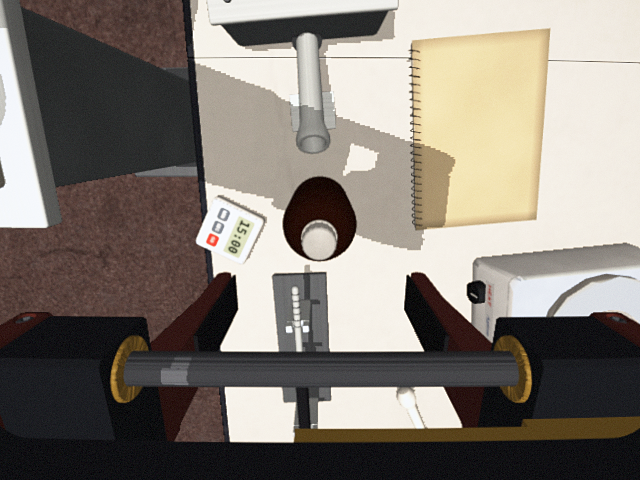

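The wrist view shows the cap at (320,240) between the open fingers, the tube mouth at (313,142), and the timer (230,228) and notebook (480,130) clear. Cap centre is (0.497, -0.127), so I go down, grip and lift.

>>> arm_command:
  targets:
    - [0.001,-0.001,0.013,0,0,0,0]
    - [0.001,0,0.013,0,0,0,0]
    - [0,0,0.013,0,0,0,0]
    - [0,0,0.013,0,0,0,0]
    - [0,0,0.013,0,0,0,0]
    - [0,0,0.013,0,0,0,0]
    - [0,0,0.013,0,0,0,0]
    - [0,0,0.011,0,0,0,0]

```text
time_s: 2.82
tcp_pos: [0.4966, -0.1289, 0.1676]
ee_rot: [0.707, 0.707, -0.0, -0.0]
force: [-0.6, 0.3, -0.4]
opening: 0.998
grasp_force: 0.0
```

>>> arm_command:
  targets:
    - [0,0,0,0,0,0,1]
    - [0,0,0,0,0,0,1]
    - [0,0,0,0,0,0,1]
    - [0,0,0,0,0,0,1]
    - [0,0,0,0,0,0,1]
    - [0,0,0,0,0,0,1]
    - [0,0,0,0,0,0,1]
    - [0,0,0,0,0,0,1]

```text
time_s: 3.48
tcp_pos: [0.4972, -0.1289, 0.1689]
ee_rot: [0.707, 0.707, 0.0, 0.0]
force: [-0.6, 0.2, 0.1]
opening: 0.434
grasp_force: 0.0
```

>>> arm_command:
  targets:
    - [0,0,0,0,0,0,1]
    - [0,0,0,0,0,0,1]
    - [0,0,0,0,0,0,1]
    - [0,0,0,0,0,0,1]
    - [0,0,0,0,0,0,1]
    - [0,0,0,0,0,0,1]
    - [0,0,-0.003,0,0,0,1]
    - [0,0,-0.005,0,0,0,1]

```text
time_s: 4.15
tcp_pos: [0.4964, -0.1287, 0.1762]
ee_rot: [0.707, 0.707, -0.0, -0.001]
force: [0.2, 0.1, -2.6]
opening: 0.325
grasp_force: 26.5
```

```bash
python3 - <<'E'
from h import *
s=st();p=s['tcp_pos']
rows([((p[0],p[1],.345),down(90),12),((.42,.33,.345),down(110),20)],1)
E
```

```text
4.15 [ 0.4964 -0.1287  0.1762] x [-0.      1.      0.0005] z [-0.0019  0.0005 -1.    ] F [ 0.2394  0.1273 -2.5772] op 0.32485186614963 26.464245188981295 j [-0.2768  0.3579  1.9263 -0.      0.8593 -0.2768]
[[0,0,-0.014,0,0,0,1],[0,0,-0.014,0,0,0,1],[0,0,-0.014,0,0,0,1],[0,0,-0.014,-0.001,0,0,1],[0,0,-0.014,0,0,0,1],[0,0,-0.014,0,0,0,1],[0,0,-0.014,0,0,0,1],[0,0,-0.015,0,0,0,1]]
[[0,0,-0.014,0,0,0,1],[0,0,-0.014,-0.001,0,0,1],[0,0,-0.014,0,0,0,1],[0,0,-0.014,0,-0.001,0,1],[0.023,-0.004,0,0,0,-0.017,1],[0.023,-0.003,0,0,0,-0.018,1],[0.023,-0.003,0,0,0,-0.017,1],[0.023,-0.003,0,0,0,-0.018,1]]
[[0.023,-0.002,0,0,0,-0.017,1],[0.023,-0.002,0,0,0,-0.018,1],[0.024,-0.001,0,0,0,-0.017,1],[0.023,-0.001,0,0,0,-0.018,1],[0.023,-0.001,0,0,0,-0.017,1],[0.023,0,0,0,0,-0.018,1],[0.024,0,0,0,0,-0.017,1],[0.023,0.001,0,0,0,-0.017,1]]
[[0.023,0.001,0,0,0,-0.018,1],[0.023,0.001,0,0,0,-0.017,1],[0.024,0.002,0,0,0,-0.018,1],[0.023,0.002,0,0,0,-0.017,1],[0.023,0.003,0,0,0,-0.018,1],[0.023,0.003,0,0,0,-0.017,1],[0.023,0.003,0,0,0,-0.018,1],[0.023,0.004,0,0,0,-0.017,1]]
```

>>> arm_command:
  targets:
    - [0,0,-0.014,0,0,0,1]
    - [0,0,-0.014,0,0,0,1]
    - [0,0,-0.014,0,0,0,1]
    - [0,0,-0.014,0,0,0,1]
    - [0,0,-0.014,0,0,0,1]
    - [0,0,-0.014,0,0,0,1]
    - [0,0,-0.014,0,0,0,1]
    - [0,0,-0.015,0,0,0,1]

```text
time_s: 4.82
tcp_pos: [0.4966, -0.1287, 0.2904]
ee_rot: [0.707, 0.707, -0.0, -0.0]
force: [0.7, -0.8, -2.9]
opening: 0.325
grasp_force: 26.5
```

>>> arm_command:
  targets:
    - [0,0,-0.014,0,0,0,1]
    - [0,0,-0.014,0,0,0,1]
    - [0,0,-0.014,0,0,0,1]
    - [0,0,-0.014,0,0,0,1]
    - [0.008,-0.004,0,0,0,-0.017,1]
    - [0.016,-0.003,0,0,0,-0.018,1]
    - [0.022,-0.003,0,0,0,-0.017,1]
    - [0.024,-0.003,0,0,0,-0.018,1]

```text
time_s: 5.48
tcp_pos: [0.4807, -0.0584, 0.3449]
ee_rot: [0.682, 0.732, -0.0, -0.001]
force: [0.1, 0.4, -2.9]
opening: 0.317
grasp_force: 27.3
```

>>> arm_command:
  targets:
    - [0.025,-0.002,0,0,0,-0.017,1]
    - [0.025,-0.002,0,0,0,-0.018,1]
    - [0.025,-0.001,0,0,0,-0.017,1]
    - [0.025,-0.001,0,0,0,-0.018,1]
    - [0.025,-0.001,0,0,0,-0.017,1]
    - [0.025,0,0,0,0,-0.018,1]
    - [0.025,0,0,0,0,-0.017,1]
    - [0.025,0.001,0,0,0,-0.017,1]

```text
time_s: 6.15
tcp_pos: [0.4481, 0.1397, 0.3449]
ee_rot: [0.629, 0.778, -0.001, -0.0]
force: [0.1, -0.2, -2.4]
opening: 0.319
grasp_force: 27.3
```

>>> arm_command:
  targets:
    - [0.025,0.001,0,0,0,-0.018,1]
    - [0.025,0.001,0,0,0,-0.017,1]
    - [0.025,0.002,0,0,0,-0.018,1]
    - [0.025,0.002,0,0,0,-0.017,1]
    - [0.025,0.003,0,0,0,-0.018,1]
    - [0.02,0.003,0,0,0,-0.017,1]
    - [0.012,0.003,0,0,0,-0.018,1]
    - [0.006,0.004,0,0,0,-0.017,1]

```text
time_s: 6.82
tcp_pos: [0.425, 0.3024, 0.345]
ee_rot: [0.572, 0.82, -0.001, -0.0]
force: [0.1, -0.2, -2.4]
opening: 0.318
grasp_force: 27.3
```

```bash
python3 - <<'E'
from h import *
s=st();p=s['tcp_pos']
d=look('scene','s2.png')
d=look('top','t2.png');np.savez('t2.npz',**d)
rows([((.42,.33,.176),down(110),16)],1)
im=cv2.imread('pics/s2.png')[60:360,130:470]
cv2.imwrite('pics/s2c.png',cv2.resize(im,None,fx=2,fy=2))
E
```

```text
6.82 [0.425  0.3024 0.345 ] x [-0.3453  0.9385 -0.0001] z [-0.0012 -0.0005 -1.    ] F [ 0.1043 -0.1846 -2.4077] op 0.31845377317932555 27.28870124788955 j [0.5954 0.1622 1.7502 0.0003 1.2305 0.2428]
[[0.002,0,0.011,0,0,0,1],[0.002,0.001,0.01,0,0,0,1],[0.001,0,0.011,0,0,0,1],[0.002,0,0.01,0,0,0,1],[0.002,0,0.011,0,0,0.001,1],[0.002,0.001,0.01,0,0,0,1],[0.002,0,0.011,0,0,0,1],[0.001,0,0.011,0,0,0,1]]
[[0.002,0,0.01,0,0,0,1],[0.002,0.001,0.011,0,0,0,1],[0.002,0,0.01,0,0,0,1],[0.002,0,0.011,0,0,0,1],[0.001,0,0.01,0,0,0.001,1],[0.002,0.001,0.011,0,0,0,1],[0.002,0,0.011,-0.001,0,0,1],[0.002,0,0.01,0,0,0,1]]
```

View pics/s2c.png

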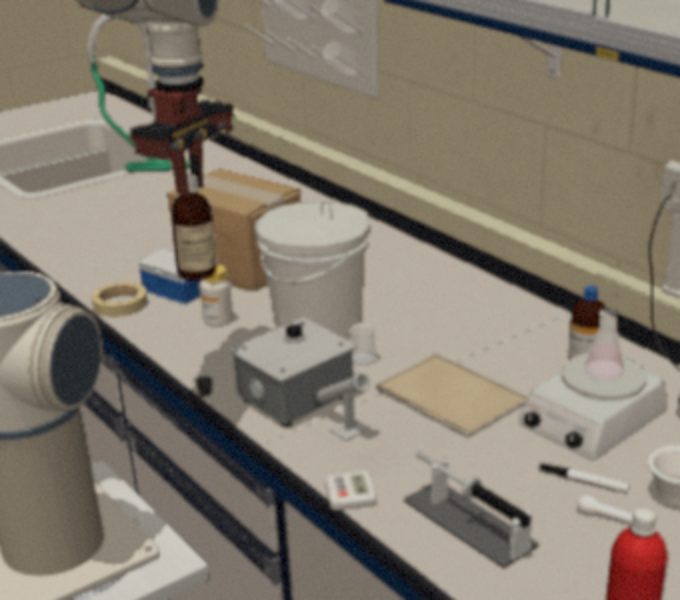

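The bottle hangs upright in the gripper at (193,235) in the crop, and the tube and rod are clear. Lowering it now.

>>> arm_command:
  targets:
    - [0.002,0,0.011,0,0,0,1]
    - [0.002,0.001,0.011,0,0,0,1]
    - [0.001,0,0.011,0,0,0,1]
    - [0.002,0,0.011,0,0,0,1]
    - [0.002,0,0.011,0,0,0,1]
    - [0.002,0.001,0.011,0,0,0,1]
    - [0.002,0,0.011,0,0,0,1]
    - [0.001,0,0.011,0,0,0,1]

```text
time_s: 7.58
tcp_pos: [0.4232, 0.3153, 0.2564]
ee_rot: [0.574, 0.819, -0.0, -0.0]
force: [0.9, 0.1, -2.8]
opening: 0.319
grasp_force: 27.3
```

>>> arm_command:
  targets:
    - [0.002,0,0.011,0,0,0,1]
    - [0.002,0.001,0.011,0,0,0,1]
    - [0.002,0,0.011,0,0,0,1]
    - [0.002,0,0.011,0,0,0,1]
    - [0.001,0,0.011,0,0,0,1]
    - [0.002,0.001,0.011,0,0,0,1]
    - [0.002,0,0.01,0,0,0,1]
    - [0,0,0.005,0,0,0,1]

```text
time_s: 8.25
tcp_pos: [0.4202, 0.328, 0.175]
ee_rot: [0.574, 0.819, -0.001, -0.0]
force: [0.9, -0.3, -3.3]
opening: 0.319
grasp_force: 27.3
```

>>> arm_command:
  targets:
    - [0,0,0.001,0,0,0,1]
    - [0,0,0.001,0,0,0,1]
    - [0,0,0.001,0,0,0,1]
    - [0,0,0,0,0,0,1]
    - [0,0,0,0,0,0,1]
    - [0,0,0,0,0,0,1]
    - [0,0,0,0,0,0,1]
    - [0,0,0,0,0,0,1]

```text
time_s: 8.92
tcp_pos: [0.4208, 0.328, 0.1739]
ee_rot: [0.574, 0.819, 0.0, 0.0]
force: [0.9, -0.5, -2.1]
opening: 0.319
grasp_force: 27.3
```

>>> arm_command:
  targets:
    - [0,0,0.001,0,0,0,1]
    - [0,0,0.001,0,0,0,1]
    - [0,0,0.001,0,0,0,1]
    - [0,0,0.001,0,0,0,1]
    - [0,0,0,0,0,0,1]
    - [0,0,0,0,0,0,1]
    - [0,0,0,0,0,0,1]
    - [0,0,0,0,0,0,1]

```text
time_s: 9.58
tcp_pos: [0.4208, 0.328, 0.1697]
ee_rot: [0.574, 0.819, 0.0, 0.0]
force: [-0.6, 0.1, -3.0]
opening: 0.315
grasp_force: 27.3
```

>>> arm_command:
  targets:
    - [0,0,0.001,0,0,0,1]
    - [0,0,0.001,0,0,0,1]
    - [0,0,0.001,0,0,0,1]
    - [0,0,0,0,0,0,1]
    - [0,0,0,0,0,0,1]
    - [0,0,0,0,0,0,1]
    - [0,0,0,0,0,0,1]
    - [0,0,0,0,0,0,1]

```text
time_s: 10.25
tcp_pos: [0.4216, 0.3288, 0.1687]
ee_rot: [0.574, 0.819, 0.001, 0.0]
force: [-1.8, -1.1, 13.5]
opening: 0.319
grasp_force: 30.2
```

Contact is felt at the expected height, so I release and lift.

>>> arm_command:
  targets:
    - [0,0,-0.001,0,0,0,0]
    - [0,0,0,0,0,0,0]
    - [0,0,0,0,0,0,0]
    - [0,0,0,0,0,0,0]
    - [0,0,0,0,0,0,0]
    - [0,0,0,0,0,0,0]
    - [0,0,0,0,0,0,0]
    - [0,0,-0.005,0,0,0,0]

```text
time_s: 10.92
tcp_pos: [0.4202, 0.3276, 0.172]
ee_rot: [0.574, 0.819, -0.001, -0.0]
force: [-0.4, 0.3, 0.1]
opening: 0.888
grasp_force: 0.0
```

```bash
python3 - <<'E'
from h import *
s=st();p=s['tcp_pos']
rows([((p[0],p[1],.30),down(110),8),((.47,-.20,.32),down(90),24)],0)
E
```

```text
10.92 [0.4202 0.3276 0.172 ] x [-0.3419  0.9397 -0.0005] z [-0.0014 -0.0011 -1.    ] F [-0.3637  0.3185  0.0805] op 0.8875995344592456 0.0 j [0.6399 0.3906 1.8858 0.     0.8669 0.2909]
[[0,0,-0.016,0,0,0,0],[0,0,-0.016,0,0,0,0],[0,0,-0.016,-0.001,0,0,0],[0,0,-0.016,0,0,0,0],[0,0,-0.016,0,0,0,0],[0,0,-0.016,0,0,0,0],[0,0,-0.016,0,0,0,0],[0,0,-0.016,-0.001,0.001,0,0]]
[[-0.021,-0.006,-0.001,0,0,0.015,0],[-0.022,-0.005,-0.001,0,0,0.014,0],[-0.021,-0.005,-0.001,0,0,0.015,0],[-0.022,-0.004,0,0,0,0.014,0],[-0.022,-0.005,-0.001,0,0,0.015,0],[-0.021,-0.004,-0.001,0,0,0.014,0],[-0.022,-0.003,-0.001,0,0,0.015,0],[-0.022,-0.004,-0.001,0,0,0.014,0]]
[[-0.022,-0.003,-0.001,0,0,0.015,0],[-0.022,-0.003,0,0,0,0.014,0],[-0.022,-0.002,-0.001,0,0,0.015,0],[-0.022,-0.002,-0.001,0,0,0.014,0],[-0.022,-0.002,-0.001,0,0,0.015,0],[-0.022,-0.001,-0.001,0,0,0.015,0],[-0.022,-0.002,-0.001,0,0,0.014,0],[-0.022,0,-0.001,0,0,0.015,0]]
[[-0.022,-0.001,0,0,0,0.014,0],[-0.022,0,-0.001,0,0,0.015,0],[-0.022,0,-0.001,0,0,0.014,0],[-0.022,0.001,-0.001,0,0,0.015,0],[-0.022,0,-0.001,0,0,0.014,0],[-0.022,0.001,-0.001,0,-0.001,0.015,0],[-0.022,0.002,0,0,0,0.014,0],[-0.022,0.002,-0.001,0,0,0.015,0]]
```

>>> arm_command:
  targets:
    - [0,0,-0.016,0,0,0,0]
    - [0,0,-0.016,0,0,0,0]
    - [0,0,-0.016,0,0,0,0]
    - [0,0,-0.016,0,0,0,0]
    - [0,0,-0.016,0,0,0,0]
    - [0,0,-0.016,0,0,0,0]
    - [0,0,-0.016,0,0,0,0]
    - [0,0,-0.016,0,0,0,0]

```text
time_s: 11.58
tcp_pos: [0.4206, 0.3279, 0.3019]
ee_rot: [0.574, 0.819, 0.0, 0.0]
force: [0.8, -0.9, -0.7]
opening: 0.997
grasp_force: 0.0
```

>>> arm_command:
  targets:
    - [-0.021,-0.006,-0.001,0,0,0.015,0]
    - [-0.022,-0.005,-0.001,0,0,0.014,0]
    - [-0.021,-0.005,-0.001,0,0,0.015,0]
    - [-0.022,-0.004,0,0,0,0.014,0]
    - [-0.022,-0.005,-0.001,0,0,0.015,0]
    - [-0.021,-0.004,-0.001,0,0,0.014,0]
    - [-0.022,-0.003,-0.001,0,0,0.015,0]
    - [-0.022,-0.004,-0.001,0,0,0.014,0]

```text
time_s: 12.25
tcp_pos: [0.4372, 0.151, 0.3081]
ee_rot: [0.62, 0.784, 0.0, 0.0]
force: [-0.0, 0.3, 0.9]
opening: 1.002
grasp_force: 0.0
```

>>> arm_command:
  targets:
    - [-0.022,-0.003,-0.001,0,0,0.015,0]
    - [-0.022,-0.003,0,0,0,0.014,0]
    - [-0.022,-0.002,-0.001,0,0,0.015,0]
    - [-0.022,-0.002,-0.001,0,0,0.014,0]
    - [-0.022,-0.002,-0.001,0,0,0.015,0]
    - [-0.022,-0.001,-0.001,0,0,0.015,0]
    - [-0.022,-0.002,-0.001,0,0,0.014,0]
    - [-0.022,0,-0.001,0,0,0.015,0]

```text
time_s: 12.92
tcp_pos: [0.4539, -0.0251, 0.3151]
ee_rot: [0.665, 0.747, 0.0, 0.0]
force: [-0.6, 0.3, 0.4]
opening: 1.002
grasp_force: 0.0
```

>>> arm_command:
  targets:
    - [-0.022,-0.001,0,0,0,0.014,0]
    - [-0.022,0,-0.001,0,0,0.015,0]
    - [-0.022,0,-0.001,0,0,0.014,0]
    - [-0.022,0.001,-0.001,0,0,0.015,0]
    - [-0.022,0,-0.001,0,0,0.014,0]
    - [-0.022,0.001,-0.001,0,0,0.015,0]
    - [-0.022,0.002,0,0,0,0.014,0]
    - [-0.022,0.002,-0.001,0,0,0.015,0]

```text
time_s: 13.58
tcp_pos: [0.4706, -0.2005, 0.321]
ee_rot: [0.707, 0.707, 0.0, 0.0]
force: [0.8, 0.8, 0.5]
opening: 1.002
grasp_force: 0.0
```

```bash
python3 - <<'E'
from h import *
st()
d=look('wrist','w3.png');np.savez('w3.npz',**d)
d=look('top','t3.png');np.savez('t3.npz',**d)
E
```

```text
13.58 [ 0.4706 -0.2005  0.321 ] x [0.0009 1.     0.    ] z [ 0.0002  0.     -1.    ] F [0.776  0.7859 0.5117] op 1.0016397161753297 0.0 j [-0.4261  0.1679  1.7998  0.0001  1.1737 -0.4252]
```

View pics/w3.png

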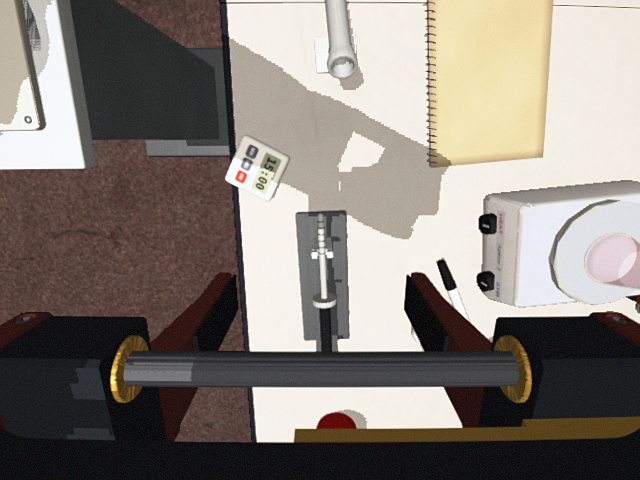

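The view shows the tube mouth at (342,65), the rod shaft from its tip (321,215) to the collar (325,300), and the timer and notebook undisturbed. I'll measure the rod axis and the tube axis from this view and w1.

```bash
python3 - <<'E'
from h import *
np.set_printoptions(precision=4,suppress=True)
d=dict(np.load('w3.npz'));P=cloud(d)
# rod: points above z .055, by y bins
sub=P[200:350,300:350].reshape(-1,3);Q=sub[(sub[:,2]>.06)&(sub[:,2]<.09)&(abs(sub[:,0]-.476)<.03)]
for y in np.arange(-.39,-.19,.012):
    b=Q[abs(Q[:,1]-y)<.006]
    if len(b): print('rod y%.3f n%d x[%.4f %.4f] mid %.4f zmax %.4f'%(y,len(b),b[:,0].min(),b[:,0].max(),np.median(b[:,0]),np.percentile(b[:,2],95)))
print('tip ymax',Q[:,1].max(),'collar y', Q[Q[:,2]>.076][:,1].min(),Q[Q[:,2]>.076][:,1].max())
# tube axis: fit cylinder, from w1 and w3 and top t3
from scipy.optimize import least_squares
for f in ('w1.npz','w3.npz','t3.npz'):
    d=dict(np.load(f));P=cloud(d).reshape(-1,3)
    Q=P[(abs(P[:,0]-.488)<.03)&(P[:,1]>-.075)&(P[:,1]<.03)&(P[:,2]>.03)&(P[:,2]<.13)]
    # keep above axis line zone
    zl=.105-(Q[:,1]+.06)*np.tan(np.radians(35)); Q=Q[abs(Q[:,2]-zl)<.025]
    if len(Q)<50: print(f,len(Q));continue
    for y in np.arange(-.07,.03,.01):
        b=Q[abs(Q[:,1]-y)<.005]
        if len(b)>5: print(f,'y%.3f n%d x[%.4f %.4f] mid %.4f zmax %.4f'%(y,len(b),b[:,0].min(),b[:,0].max(),(b[:,0].min()+b[:,0].max())/2,b[:,2].max()))
    B=Q[(Q[:,1]>-.035)]
    def res(p):
        y0=-.06;c=np.array([p[0],y0,p[1]]);a=np.array([p[2],1,p[3]]);a/=np.linalg.norm(a)
        v=B-c;return np.linalg.norm(v-np.outer(v@a,a),axis=1)-p[4]
    r=least_squares(res,[.49,.105,0,-.7,.011],loss='soft_l1',f_scale=.001)
    print(f,len(B),r.x,'slope deg',np.degrees(np.arctan(r.x[3]/np.hypot(1,r.x[2]))),'az off',np.degrees(np.arctan(r.x[2])))
E
python3 - <<'E'
import sys;sys.path.insert(0,'.');import os;os.chdir('.')
import cv2
a=cv2.imread('pics/w1.png')[60:180,270:370];cv2.imwrite('pics/mouth.png',cv2.resize(a,None,fx=5,fy=5,interpolation=cv2.INTER_CUBIC))
E
```

```text
rod y-0.390 n42 x[0.4710 0.4842] mid 0.4775 zmax 0.0753
rod y-0.378 n82 x[0.4710 0.4842] mid 0.4775 zmax 0.0754
rod y-0.366 n90 x[0.4697 0.4827] mid 0.4762 zmax 0.0756
rod y-0.354 n87 x[0.4697 0.4827] mid 0.4762 zmax 0.0753
rod y-0.342 n93 x[0.4685 0.4827] mid 0.4761 zmax 0.0754
rod y-0.330 n69 x[0.4609 0.4862] mid 0.4748 zmax 0.0783
rod y-0.318 n270 x[0.4594 0.4902] mid 0.4748 zmax 0.0814
rod y-0.306 n53 x[0.4698 0.4774] mid 0.4748 zmax 0.0700
rod y-0.294 n56 x[0.4698 0.4774] mid 0.4736 zmax 0.0697
rod y-0.282 n54 x[0.4698 0.4761] mid 0.4736 zmax 0.0701
rod y-0.270 n64 x[0.4686 0.4761] mid 0.4723 zmax 0.0707
rod y-0.258 n188 x[0.4588 0.4846] mid 0.4724 zmax 0.0739
rod y-0.246 n62 x[0.4675 0.4748] mid 0.4712 zmax 0.0703
rod y-0.234 n61 x[0.4675 0.4748] mid 0.4712 zmax 0.0699
rod y-0.222 n64 x[0.4664 0.4736] mid 0.4700 zmax 0.0700
rod y-0.210 n47 x[0.4664 0.4736] mid 0.4700 zmax 0.0697
tip ymax -0.20778030346814616 collar y -0.38314137010717847 -0.31658721611821344
w1.npz y-0.060 n303 x[0.4771 0.5058] mid 0.4914 zmax 0.1093
w1.npz y-0.050 n420 x[0.4771 0.5057] mid 0.4914 zmax 0.1183
w
[... 1105 characters left out ...]
  0.011 ] slope deg -35.24179258147238 az off -4.426327467222186
t3.npz y-0.060 n30 x[0.4792 0.5061] mid 0.4927 zmax 0.1071
t3.npz y-0.050 n38 x[0.4783 0.5047] mid 0.4915 zmax 0.1219
t3.npz y-0.040 n26 x[0.4805 0.5019] mid 0.4912 zmax 0.1144
t3.npz y-0.030 n24 x[0.4808 0.5013] mid 0.4910 zmax 0.1026
t3.npz y-0.020 n31 x[0.4790 0.4999] mid 0.4894 zmax 0.0990
t3.npz y-0.010 n21 x[0.4791 0.4968] mid 0.4879 zmax 0.0878
t3.npz y0.000 n31 x[0.4778 0.4990] mid 0.4884 zmax 0.0832
t3.npz y0.010 n21 x[0.4785 0.4967] mid 0.4876 zmax 0.0740
t3.npz y0.020 n23 x[0.4763 0.4968] mid 0.4866 zmax 0.0692
t3.npz 165 [ 0.493   0.1074 -0.0709 -0.7101  0.0103] slope deg -35.31116341436315 az off -4.057505351505275
```

View pics/mouth.png

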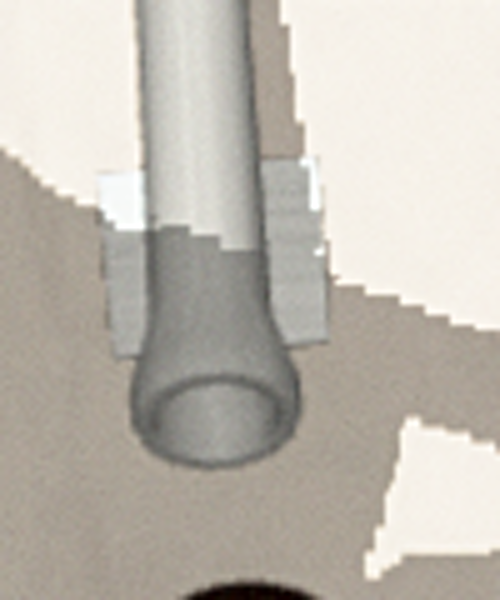

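The crop shows the mouth ellipse centred at (215,425), i.e. pixel (313,145) in w1. Three views agree:
- **Mouth:** about (0.4917, -0.056, 0.105).
- **Tube axis, going in:** (-0.064, 0.814, -0.577), a 35.2° slope.
- **Rod:** azimuth 92.5°, grip point about (0.4766, -0.372, 0.065), with heights and lengths consistent with the sizes given.

```bash
python3 - <<'E'
from h import *
rows([((.4766,-.372,.14),down(92.5),8),((.4766,-.372,.068),down(92.5),8)],0)
E
```

```text
[[-0.021,0.001,0.023,0,0,-0.006,0],[-0.022,0,0.022,0,0,-0.006,0],[-0.021,0.001,0.023,0,0,-0.005,0],[-0.021,0,0.023,0,0,-0.006,0],[-0.021,0,0.022,0,0.001,-0.006,0],[-0.022,0.001,0.023,0.001,0,-0.006,0],[-0.021,0,0.023,0,0,-0.006,0],[-0.021,-0.001,0.022,0,0,-0.006,0]]
[[0,0,0.009,0,0,0,0],[0,0,0.009,0,0,0,0],[0,0,0.009,0,0,0,0],[0,0,0.009,0,0,0,0],[0,0,0.009,0,0,0,0],[0,0,0.009,0,0,0,0],[0,0,0.009,0,0,0,0],[0,0.001,0.009,0,0,0,0]]
```

>>> arm_command:
  targets:
    - [-0.021,0.001,0.023,0,0,-0.006,0]
    - [-0.022,0,0.022,0,0,-0.006,0]
    - [-0.021,0.001,0.023,0,0,-0.005,0]
    - [-0.021,0,0.023,0,0,-0.006,0]
    - [-0.021,0,0.022,0,0,-0.006,0]
    - [-0.022,0.001,0.023,0,0,-0.006,0]
    - [-0.021,0,0.023,0,0,-0.006,0]
    - [-0.021,-0.001,0.022,0,0,-0.006,0]

```text
time_s: 14.35
tcp_pos: [0.4764, -0.3694, 0.1387]
ee_rot: [0.69, 0.724, 0.0, -0.0]
force: [0.5, 0.3, -0.7]
opening: 1.0
grasp_force: 0.0
```

>>> arm_command:
  targets:
    - [0,0,0.009,0,0,0,0]
    - [0,0,0.009,0,0,0,0]
    - [0,0,0.009,0,0,0,0]
    - [0,0,0.009,0,0,0,0]
    - [0,0,0.009,0,0,0,0]
    - [0,0,0.009,0,0,0,0]
    - [0,0,0.009,0,0,0,0]
    - [0,0,0.009,0,0,0,0]

```text
time_s: 15.02
tcp_pos: [0.4765, -0.3691, 0.0672]
ee_rot: [0.69, 0.724, 0.0, 0.0]
force: [-0.3, 0.6, -0.2]
opening: 0.996
grasp_force: 0.0
```

```bash
python3 - <<'E'
from h import *
st()
E
```

```text
15.02 [ 0.4765 -0.3691  0.0672] x [-0.0474  0.9989 -0.0004] z [ 0.0004 -0.0003 -1.    ] F [-0.3464  0.6272 -0.1854] op 0.9955209300568124 0.0 j [-0.6789  0.6346  1.7697  0.      0.7368 -0.7263]
```

>>> arm_command:
  targets:
    - [-0.003,0,-0.001,0,0,0,1]
    - [0,0,0,0,0,0,1]
    - [0,0,0,0,0,0,1]
    - [0,0,0,0,0,0,1]
    - [0,0,0,0,0,0,1]
    - [0,0,0,0,0,0,1]
    - [0,0,0,0,0,0,1]
    - [0,0,0,0,0,0,1]

```text
time_s: 15.68
tcp_pos: [0.4764, -0.3724, 0.0689]
ee_rot: [0.69, 0.724, 0.0, 0.0]
force: [1.1, 0.5, 0.1]
opening: 0.431
grasp_force: 0.0
```

>>> arm_command:
  targets:
    - [0,0,0,0,0,0,1]
    - [0,0,0,0,0,0,1]
    - [0,0,0,0,0,0,1]
    - [0,0,0,0,0,0,1]
    - [0,0,0,0,0,0,1]
    - [0,0,0,0,0,0,1]
    - [0,0,0,0,0,0,1]
    - [0,0,0,0,0,0,1]

```text
time_s: 16.35
tcp_pos: [0.4764, -0.3723, 0.0687]
ee_rot: [0.69, 0.724, 0.0, 0.0]
force: [0.1, 0.8, 0.3]
opening: 0.158
grasp_force: 30.0
```

>>> arm_command:
  targets:
    - [0,0,-0.003,0,0,0,1]
    - [0,0,-0.005,0,0,0,1]
    - [0,0,-0.008,0,0,0,1]
    - [0,0,-0.011,0,0,0,1]
    - [0,0,-0.015,0,0,0,1]
    - [0,0,-0.018,0,0,0,1]
    - [0,0,-0.02,0,0,0,1]
    - [0,0,-0.02,0,0,0,1]

```text
time_s: 17.02
tcp_pos: [0.4763, -0.3723, 0.1705]
ee_rot: [0.69, 0.724, 0.0, 0.0]
force: [-0.9, 0.1, -1.3]
opening: 0.159
grasp_force: 30.0
```

```bash
python3 - <<'E'
from h import *
s=st()
d=look('wrist','w4.png');np.savez('w4.npz',**d)
P=cloud(d);R=Rn.from_quat(s['ee_rot']).as_matrix()
T=(P.reshape(-1,3)-s['tcp_pos'])@R   # tool frame
m=(T[:,0]>.03)&(T[:,0]<.19)&(abs(T[:,1])<.025)&(abs(T[:,2]-.003)<.03)
Q=T[m]
for x in np.arange(.03,.185,.01):
    b=Q[abs(Q[:,0]-x)<.005]
    if len(b): print('x%.3f n%d y %.4f %.4f mid %.4f ztop %.4f'%(x,len(b),b[:,1].min(),b[:,1].max(),np.median(b[:,1]),b[:,2].min()))
print('tip',Q[:,0].max(),'collar',Q[abs(Q[:,1])>.010][:,0].min(),Q[abs(Q[:,1])>.010][:,0].max())
E
```

```text
17.02 [ 0.4763 -0.3723  0.1705] x [-0.0469  0.9989 -0.0003] z [ 0.0003 -0.0002 -1.    ] F [-0.9302  0.1058 -1.2846] op 0.1588312540521841 29.999678134918213 j [-0.6832  0.4847  1.7282  0.      0.9283 -0.7302]
x0.030 n371 y -0.0069 0.0069 mid 0.0000 ztop -0.0073
x0.040 n782 y -0.0068 0.0073 mid 0.0000 ztop -0.0077
x0.050 n1847 y -0.0153 0.0156 mid 0.0001 ztop -0.0137
x0.060 n457 y -0.0038 0.0042 mid 0.0000 ztop -0.0022
x0.070 n516 y -0.0037 0.0042 mid 0.0001 ztop -0.0020
x0.080 n517 y -0.0036 0.0041 mid 0.0001 ztop -0.0027
x0.090 n542 y -0.0035 0.0041 mid 0.0001 ztop -0.0023
x0.100 n570 y -0.0038 0.0040 mid 0.0003 ztop -0.0023
x0.110 n628 y -0.0041 0.0043 mid 0.0001 ztop -0.0025
x0.120 n672 y -0.0041 0.0046 mid 0.0001 ztop -0.0023
x0.130 n60 y -0.0036 0.0042 mid 0.0005 ztop -0.0015
tip 0.12630586213345024 collar 0.0477577582044722 0.05462822984665205
```

View pics/w4.png

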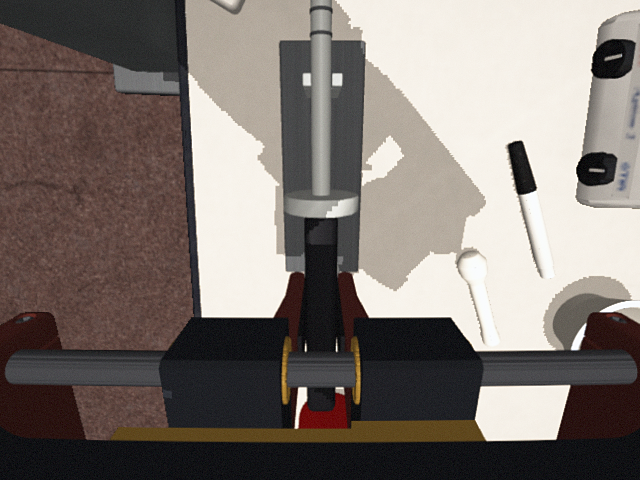

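The rod is held centred and straight: in the tool frame its axis is at y ≈ 0, with the collar face at x = 54.7 mm and the tip at 165 mm. The collar is at (321,203) in the picture. Next is the pre-insertion pose, tip 30 mm out on the tube axis.

```bash
cat >> h.py <<'E'
M=np.array([.4917,-.056,.105]);RT=down(94.5,35.2);A=RT.as_matrix()[:,0]
def ins(s,off=(0,0,0)): return M+A*s-RT.apply([.0547,0,.0022])+np.array(off)
E
python3 - <<'E'
from h import *
print(A,ins(-.14))
rows([(ins(-.14),RT,16)],1)
E
```

```text
[-0.06411245  0.81462591 -0.57643232] [ 0.5040832  -0.21334342  0.21902909]
[[0.01,0.002,-0.003,0,-0.038,-0.002,1],[0.01,0.002,-0.003,-0.001,-0.038,-0.002,1],[0.009,0.002,-0.004,0,-0.038,-0.002,1],[0.01,0.003,-0.003,0,-0.038,-0.002,1],[0.009,0.002,-0.005,-0.001,-0.039,-0.002,1],[0.01,0.002,-0.004,0,-0.038,-0.002,1],[0.009,0.002,-0.005,0,-0.038,-0.002,1],[0.008,0.002,-0.006,0,-0.038,-0.002,1]]
[[0.009,0.003,-0.005,-0.001,-0.038,-0.002,1],[0.008,0.002,-0.006,0,-0.038,-0.002,1],[0.008,0.002,-0.007,0,-0.038,-0.002,1],[0.008,0.003,-0.006,-0.001,-0.038,-0.002,1],[0.008,0.002,-0.007,0,-0.038,-0.002,1],[0.007,0.002,-0.007,0,-0.039,-0.002,1],[0.007,0.003,-0.008,-0.001,-0.038,-0.002,1],[0.007,0.002,-0.007,0,-0.038,-0.002,1]]
```

>>> arm_command:
  targets:
    - [0.01,0.002,-0.003,0,-0.038,-0.002,1]
    - [0.01,0.002,-0.003,-0.001,-0.038,-0.002,1]
    - [0.009,0.002,-0.004,0,-0.038,-0.002,1]
    - [0.01,0.003,-0.003,0,-0.038,-0.002,1]
    - [0.009,0.002,-0.005,-0.001,-0.039,-0.002,1]
    - [0.01,0.002,-0.004,0,-0.038,-0.002,1]
    - [0.009,0.002,-0.005,0,-0.038,-0.002,1]
    - [0.008,0.002,-0.006,0,-0.038,-0.002,1]

```text
time_s: 17.73
tcp_pos: [0.489, -0.2919, 0.1922]
ee_rot: [0.676, 0.72, -0.105, 0.112]
force: [-0.6, 0.3, -2.2]
opening: 0.155
grasp_force: 30.0
```

>>> arm_command:
  targets:
    - [0.009,0.003,-0.005,-0.001,-0.038,-0.002,1]
    - [0.008,0.002,-0.006,0,-0.038,-0.002,1]
    - [0.008,0.002,-0.007,0,-0.038,-0.002,1]
    - [0.008,0.003,-0.006,-0.001,-0.038,-0.002,1]
    - [0.008,0.002,-0.007,0,-0.038,-0.002,1]
    - [0.007,0.002,-0.007,0,-0.039,-0.002,1]
    - [0.007,0.003,-0.008,-0.001,-0.038,-0.002,1]
    - [0.007,0.002,-0.007,0,-0.038,-0.002,1]

```text
time_s: 18.4
tcp_pos: [0.5029, -0.2118, 0.2143]
ee_rot: [0.647, 0.701, -0.205, 0.22]
force: [1.0, 0.3, -2.5]
opening: 0.157
grasp_force: 30.0
```

```bash
python3 - <<'E'
from h import *
s=st();print('cmd',ins(-.14))
d=look('wrist','w5.png');np.savez('w5.npz',**d)
print(proj(d,[M,M+A*.05,M-A*.03,M-A*.1]))
R=Rn.from_quat(s['ee_rot']);tip=s['tcp_pos']+R.apply([.1647,0,.0022]);print('tip',tip,'ideal',M-A*.03, 'off (tool)',R.inv().apply(tip-(M-A*.03)))
rows([(ins(-.085),RT,8)],1)
E
```

```text
18.4 [ 0.5029 -0.2118  0.2143] x [-0.0658  0.8158 -0.5745] z [ 0.0428 -0.5729 -0.8185] F [ 0.9937  0.3174 -2.4524] op 0.15656012091619634 29.99904155731201 j [-0.1197  0.3543  1.9785 -0.83    0.8694  0.3737]
cmd [ 0.5041 -0.2133  0.219 ]
[[ 323.9162 -226.2787]
 [ 324.3039 -416.5516]
 [ 323.6587 -117.308 ]
 [ 323.0968  101.3572]]
tip [ 0.4921 -0.0787  0.1178] ideal [ 0.4936 -0.0804  0.1223] off (tool) [ 0.0041 -0.0013  0.0026]
[[0.006,0,0,0,0,0,1],[0.006,0,-0.001,0,0,0.001,1],[0.007,0,0,-0.001,0,0,1],[0.006,0.001,0,0,-0.001,0,1],[0.006,0,-0.001,0,0,0.001,1],[0.006,0,0,0,0,0,1],[0.006,0,0,-0.001,0,0.001,1],[0.006,0,0,0,0,0,1]]
```

View pics/w5.png

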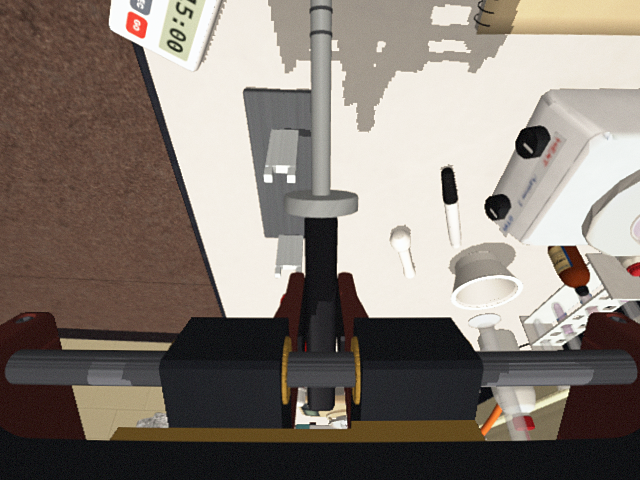

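The rod is unmoved in the grip (collar at (321,203)) and the mouth is out of the wrist view. The pose is about 4 mm off the axis, so I correct while still outside and check.

```bash
python3 - <<'E'
from h import *
st();rows([(ins(-.122),RT,6),(ins(-.122),RT,2)],1)
E
```

```text
18.45 [ 0.5029 -0.2103  0.2138] x [-0.0671  0.8151 -0.5754] z [ 0.0432 -0.5738 -0.8178] F [ 0.3527  1.7313 -2.2042] op 0.15639807917993312 30.00022530555725 j [-0.1161  0.3551  1.9795 -0.8316  0.8702  0.3774]
[[0.002,0,0,0,0,0,1],[0.002,0,-0.001,-0.001,0,0.001,1],[0.002,0.001,0,0,-0.001,0,1],[0.002,0,-0.001,0,0,0.001,1],[0.002,0,0,-0.001,0,0,1],[0.002,0,0,0,0,0.001,1],[0,0,0,0,0,0,1],[0,0,0,0,0,0,1]]
```

>>> arm_command:
  targets:
    - [0.002,0,0,0,0,0,1]
    - [0.002,0,-0.001,-0.001,0,0.001,1]
    - [0.002,0.001,0,0,-0.001,0,1]
    - [0.002,0,-0.001,0,0,0.001,1]
    - [0.002,0,0,-0.001,0,0,1]
    - [0.002,0,0,0,0,0.001,1]
    - [0,0,0,0,0,0,1]
    - [0,0,0,0,0,0,1]

```text
time_s: 19.12
tcp_pos: [0.5025, -0.2015, 0.208]
ee_rot: [0.648, 0.7, -0.205, 0.22]
force: [0.3, -0.6, -0.9]
opening: 0.157
grasp_force: 30.0
```

```bash
python3 - <<'E'
from h import *
s=st();R=Rn.from_quat(s['ee_rot']);tip=s['tcp_pos']+R.apply([.1647,0,.0022]);print('s',(tip-M)@A-.11,'off (tool)',R.inv().apply(tip-(M-A*.012)))
d=look('scene','s5.png');np.savez('s5.npz',**d)
c=proj(d,[M])[0];print(c)
x,y=map(int,c);cv2.imwrite('pics/s5c.png',cv2.resize(d['img'][y-40:y+40,x-50:x+50][:,:,::-1],None,fx=7,fy=7,interpolation=cv2.INTER_CUBIC))
rows([(ins(-.08),RT,8)],1)
E
```

```text
19.12 [ 0.5025 -0.2015  0.208 ] x [-0.064   0.8167 -0.5736] z [ 0.0428 -0.572  -0.8192] F [ 0.2939 -0.6236 -0.8838] op 0.15694256556148525 29.999716579914093 j [-0.0995  0.3631  1.9845 -0.8321  0.8696  0.4019]
s -0.1238585850231559 off (tool) [-0.0019 -0.0006  0.0016]
[309.5277 250.2519]
[[0.005,0,0,0,0,0,1],[0.006,0,0,-0.001,-0.001,0,1],[0.005,0,-0.001,0,0,0,1],[0.006,0,0,0,-0.001,0,1],[0.005,0,0,0,0,0,1],[0.006,0,-0.001,-0.001,-0.001,0,1],[0.005,0,0,0,0,0,1],[0.006,0.001,0,0,0,0,1]]
```

View pics/s5c.png

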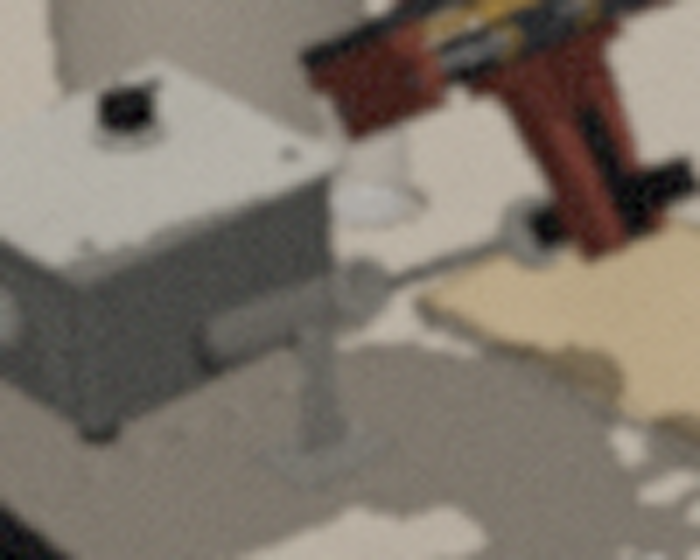

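The crop shows the rod tip at the mouth (375,285) with shaft and tube in line, and the offset is under 2 mm. That was my tenth picture, so from here I work by numbers only. Inserting.

>>> arm_command:
  targets:
    - [0.005,0,0,0,0,0,1]
    - [0.006,0,-0.001,-0.001,-0.001,0,1]
    - [0.005,0,-0.001,0,0,0,1]
    - [0.006,0,0,0,-0.001,0,1]
    - [0.005,0,0,0,0,0,1]
    - [0.006,0,0,-0.001,0,0,1]
    - [0.005,0,0,0,0,0,1]
    - [0.006,0.001,0,0,0,0,1]

```text
time_s: 19.83
tcp_pos: [0.5006, -0.1637, 0.1841]
ee_rot: [0.647, 0.7, -0.205, 0.222]
force: [0.8, 0.0, -1.7]
opening: 0.159
grasp_force: 30.0
```

```bash
cat >> h.py <<'E'
def chk():
    s=st();R=Rn.from_quat(s['ee_rot']);c=s['tcp_pos']+R.apply([.0547,0,.0022]);S=(c-M)@A
    print('s',S,'collar off (tool)',RT.inv().apply(c-(M+A*S)),'rot',(RT.inv()*R).as_rotvec());return s
E
python3 - <<'E'
from h import *
chk();rows([(ins(-.03),RT,8)],1)
E
```

```text
19.83 [ 0.5006 -0.1637  0.1841] x [-0.0642  0.8154 -0.5753] z [ 0.0451 -0.5735 -0.8179] F [ 0.7594  0.0275 -1.6661] op 0.1590160941136195 29.999548494815826 j [-0.0218  0.4006  2.0056 -0.8469  0.8695  0.508 ]
s -0.0791895573797882 collar off (tool) [-0.      0.0004 -0.0002] rot [ 0.      0.0014 -0.    ]
[[0.006,0,0,0,0,0,1],[0.006,0,0,0,0,0,1],[0.006,0,0,0,-0.001,0,1],[0.007,0,0,0,0,0,1],[0.006,0,0,0,0,0,1],[0.006,0,0,0,0,0,1],[0.006,0,0,0,0,0,1],[0.006,0,0,0,0,0,1]]
```

No contact force and excellent alignment, so I continue.

>>> arm_command:
  targets:
    - [0.006,0,0,0,0,0,1]
    - [0.006,0,0,0,0,0,1]
    - [0.006,0,0,0,0,0,1]
    - [0.007,0,0,0,0,0,1]
    - [0.006,0,0,0,0,0,1]
    - [0.006,0,0,0,0,0,1]
    - [0.006,0,0,0,0,0,1]
    - [0.006,0,0,0,0,0,1]

```text
time_s: 20.5
tcp_pos: [0.4976, -0.1238, 0.1559]
ee_rot: [0.647, 0.7, -0.205, 0.222]
force: [-0.5, 0.1, -2.6]
opening: 0.16
grasp_force: 30.0
```

```bash
python3 - <<'E'
from h import *
chk();rows([(ins(-.006),RT,8)],1)
E
```

```text
20.5 [ 0.4976 -0.1238  0.1559] x [-0.0639  0.8154 -0.5753] z [ 0.0453 -0.5735 -0.8179] F [-0.5477  0.058  -2.5669] op 0.1599912444061348 29.99952256679535 j [ 0.0603  0.451   2.0198 -0.8552  0.8667  0.6179]
s -0.030236515535800094 collar off (tool) [-0.      0.0006 -0.0002] rot [-0.0002  0.0014  0.0003]
[[0.003,0,0,0,0,0,1],[0.003,0,0,0,0,0,1],[0.003,0,0,0,-0.001,0,1],[0.003,0,0,0,0,0,1],[0.003,0,0,0,0,0,1],[0.003,0,0,0,0,0,1],[0.003,0,0,0,0,0,1],[0.003,-0.001,0,0,0,0,1]]
```

>>> arm_command:
  targets:
    - [0.003,0,0,0,0,0,1]
    - [0.003,0,0,0,0,0,1]
    - [0.003,0,0,0,0,0,1]
    - [0.003,0,0,0,0,0,1]
    - [0.003,0,0,0,0,0,1]
    - [0.003,0,0,0,0,0,1]
    - [0.003,0,0,0,0,0,1]
    - [0.003,0,0,0,0,0,1]

```text
time_s: 21.17
tcp_pos: [0.496, -0.1045, 0.1423]
ee_rot: [0.647, 0.7, -0.205, 0.222]
force: [-0.1, 0.7, -1.3]
opening: 0.155
grasp_force: 30.0
```

>>> arm_command:
  targets:
    - [0.001,0,0,0,0,0,1]
    - [0.001,0,0,0,0,0,1]
    - [0.001,0,0,0,0,0,1]
    - [0.001,0,0,0,0,0,1]
    - [0,0,0,0,0,0,1]
    - [0,0,0,0,0,0,1]
    - [0,0,0,0,0,0,1]
    - [0,0,0,0,0,0,1]

```text
time_s: 21.83
tcp_pos: [0.4958, -0.1015, 0.1402]
ee_rot: [0.647, 0.7, -0.205, 0.222]
force: [-1.1, 0.2, -1.3]
opening: 0.159
grasp_force: 30.0
```

```bash
python3 - <<'E'
from h import *
chk()
E
```

```text
21.83 [ 0.4958 -0.1015  0.1402] x [-0.0638  0.8154 -0.5753] z [ 0.0453 -0.5735 -0.8179] F [-1.1053  0.2394 -1.3236] op 0.15949434088161354 29.999822974205017 j [ 0.1063  0.4817  2.0233 -0.8562  0.8654  0.6759]
s -0.002908390421018031 collar off (tool) [ 0.      0.0005 -0.0003] rot [-0.0001  0.0014  0.0004]
```

Now 1 mm steps until the collar makes contact.

>>> arm_command:
  targets:
    - [0.001,0,0,0,0,0,1]
    - [0,0,0,0,0,0,1]
    - [0.001,0,0,0,0,0,1]
    - [0,0,0,0,0,0,1]
    - [0.001,0,0,0,0,0,1]
    - [0,0,0,0,0,0,1]
    - [0,0,0,0,0,0,1]
    - [0,0,0,0,0,0,1]

```text
time_s: 22.5
tcp_pos: [0.4957, -0.0994, 0.1387]
ee_rot: [0.647, 0.7, -0.205, 0.222]
force: [1.1, -4.6, 2.6]
opening: 0.159
grasp_force: 30.0
```

>>> arm_command:
  targets:
    - [0.001,0,0,0,0,0,1]
    - [0,0,0,0,0,0,1]
    - [0.001,0,0,0,0,0,1]
    - [0,0,0,0,0,0,1]
    - [0,0,0,0,0,0,1]
    - [0,0,0,0,0,0,1]
    - [0,0,0,0,0,0,1]
    - [0,0,0,0,0,0,1]

```text
time_s: 23.17
tcp_pos: [0.4956, -0.0992, 0.1387]
ee_rot: [0.647, 0.699, -0.206, 0.223]
force: [0.7, -12.9, 8.7]
opening: 0.154
grasp_force: 30.0
```

```bash
python3 - <<'E'
from h import *
chk()
E
```

```text
23.17 [ 0.4956 -0.0992  0.1387] x [-0.0635  0.8129 -0.5789] z [ 0.0446 -0.5772 -0.8154] F [  0.6552 -12.8949   8.7049] op 0.15405716138361697 29.999866783618927 j [ 0.1131  0.4864  2.0229 -0.8594  0.8692  0.6862]
s -0.00019812917665499593 collar off (tool) [ 0.      0.0006 -0.0002] rot [ 0.0008 -0.0031  0.0005]
```

The collar is firmly on the mouth: 16 N along the axis, no further travel, and the computed collar position is within 0.2 mm of the mouth. Withdrawing along the axis.

>>> arm_command:
  targets:
    - [-0.003,0,0,0,0,0,1]
    - [-0.006,0,0,0,0,0,1]
    - [-0.009,0,0,0,0,0,1]
    - [-0.01,0,0,0,0,0,1]
    - [-0.01,0,0,0,0,0,1]
    - [-0.01,0,0,0,0,0,1]
    - [-0.01,0,0,0,0,0,1]
    - [-0.01,0,0,0,0,0,1]

```text
time_s: 23.83
tcp_pos: [0.4998, -0.1538, 0.1771]
ee_rot: [0.647, 0.7, -0.205, 0.222]
force: [0.7, 0.5, -1.4]
opening: 0.155
grasp_force: 30.0
```

```bash
python3 - <<'E'
from h import *
chk();rows([(ins(-.155),RT,8)],1)
E
```

```text
23.83 [ 0.4998 -0.1538  0.1771] x [-0.0635  0.8155 -0.5753] z [ 0.0453 -0.5735 -0.8179] F [ 0.6619  0.4884 -1.3816] op 0.1551979177571452 30.000101029872894 j [-0.0015  0.4125  2.0101 -0.8497  0.8687  0.5365]
s -0.06702800479355554 collar off (tool) [ 0.      0.0005 -0.0002] rot [-0.0001  0.0014  0.0007]
[[-0.011,0,0,0,0,0,1],[-0.011,0,0,0,0,0,1],[-0.011,0,0,0,-0.001,0,1],[-0.011,0,0,0,0,0,1],[-0.011,0,0,0,0,0,1],[-0.011,0,0,0,0,0,1],[-0.011,0,0,0,0,-0.001,1],[-0.011,0,0,0,0,0,1]]
```

>>> arm_command:
  targets:
    - [-0.011,0,0,0,0,0,1]
    - [-0.011,0,0,0,0,0,1]
    - [-0.011,0,0,0,0,0,1]
    - [-0.011,0,0,0,0,0,1]
    - [-0.011,0,0,0,0,0,1]
    - [-0.011,0,0,0,0,0,1]
    - [-0.011,0,0,0,0,0,1]
    - [-0.011,0,0,0,0,0,1]

```text
time_s: 24.5
tcp_pos: [0.5052, -0.2256, 0.2277]
ee_rot: [0.647, 0.7, -0.205, 0.222]
force: [0.1, -0.3, -1.9]
opening: 0.16
grasp_force: 30.0
```

```bash
python3 - <<'E'
from h import *
s=chk()
d=look('wrist');P=cloud(d);R=Rn.from_quat(s['ee_rot']).as_matrix()
T=(P.reshape(-1,3)-s['tcp_pos'])@R
Q=T[(T[:,0]>.03)&(T[:,0]<.19)&(abs(T[:,1])<.025)&(abs(T[:,2]-.003)<.03)]
for x in (.03,.04,.07,.09,.11,.12):
    b=Q[abs(Q[:,0]-x)<.005]
    print('x%.3f mid %.4f ztop %.4f'%(x,np.median(b[:,1]),b[:,2].min()))
print('collar',Q[abs(Q[:,1])>.010][:,0].min(),Q[abs(Q[:,1])>.010][:,0].max())
f=np.array([.675,-.05,.1022])-down(45).apply([.1647,0,0]);print(f)
rows([(f+[0,0,.10],down(45),16),(f,down(45),8)],1)
E
```

```text
24.5 [ 0.5052 -0.2256  0.2277] x [-0.0636  0.8154 -0.5754] z [ 0.045  -0.5736 -0.8179] F [ 0.1241 -0.2919 -1.8621] op 0.16005657738924464 30.00022441148758 j [-0.1465  0.3366  1.9637 -0.8191  0.8753  0.3287]
s -0.15505318077851107 collar off (tool) [ 0.      0.0002 -0.0001] rot [0.0001 0.0013 0.0006]
x0.030 mid -0.0000 ztop -0.0073
x0.040 mid -0.0000 ztop -0.0075
x0.070 mid 0.0000 ztop -0.0024
x0.090 mid 0.0002 ztop -0.0026
x0.110 mid 0.0000 ztop -0.0029
x0.120 mid 0.0001 ztop -0.0038
collar 0.04757979620257387 0.054275556628034405
[ 0.5585 -0.1665  0.1022]
[[0.004,0.004,-0.001,0.017,0.036,0.052,1],[0.004,0.003,0,0.016,0.036,0.052,1],[0.004,0.003,-0.001,0.017,0.036,0.052,1],[0.004,0.003,0,0.017,0.036,0.053,1],[0.005,0.003,0,0.016,0.036,0.052,1],[0.005,0.002,0,0.017,0.035,0.052,1],[0.005,0.002,0,0.017,0.036,0.052,1],[0.004,0.002,0,0.016,0.036,0.052,1]]
[[0.005,0.002,0,0.017,0.036,0.052,1],[0.006,0.001,0.001,0.016,0.036,0.052,1],[0.005,0.001,0,0.017,0.036,0.053,1],[0.005,0.001,0.001,0.017,0.036,0.052,1],[0.005,0.001,0.001,0.016,0.036,0.052,1],[0.005,0,0.001,0.017,0.036,0.052,1],[0.005,0,0.001,0.017,0.036,0.052,1],[0.005,0,0.002,0.016,0.035,0.052,1]]
[[0,0,0.012,0,0,0,1],[0,0,0.013,0,0,0,1],[0,0,0.012,0,0,0,1],[0,0,0.013,0,0,0,1],[0,0,0.012,0,0,0,1],[0,0,0.013,0,0,0,1],[0,0,0.012,0,0,0,1],[0,0,0.013,0,0,0,1]]
```

The rod is out and still firmly held in the same place. Next I turn it level towards the notebook and lower it.

>>> arm_command:
  targets:
    - [0.004,0.004,-0.001,0.017,0.036,0.052,1]
    - [0.004,0.003,0,0.016,0.036,0.052,1]
    - [0.004,0.003,-0.001,0.017,0.036,0.052,1]
    - [0.004,0.003,0,0.017,0.036,0.053,1]
    - [0.005,0.003,0,0.016,0.036,0.052,1]
    - [0.005,0.002,0,0.017,0.035,0.052,1]
    - [0.005,0.002,0,0.017,0.036,0.052,1]
    - [0.004,0.002,0,0.016,0.036,0.052,1]

```text
time_s: 25.22
tcp_pos: [0.5314, -0.1947, 0.2134]
ee_rot: [0.814, 0.56, -0.106, 0.114]
force: [0.3, -0.2, -1.9]
opening: 0.158
grasp_force: 30.0
```

>>> arm_command:
  targets:
    - [0.005,0.002,0,0.017,0.036,0.052,1]
    - [0.006,0.001,0.001,0.016,0.036,0.052,1]
    - [0.005,0.001,0,0.017,0.036,0.053,1]
    - [0.005,0.001,0.001,0.017,0.036,0.052,1]
    - [0.005,0.001,0.001,0.016,0.036,0.052,1]
    - [0.005,0,0.001,0.017,0.036,0.052,1]
    - [0.005,0,0.001,0.017,0.036,0.052,1]
    - [0.005,0,0.002,0.016,0.035,0.052,1]

```text
time_s: 25.88
tcp_pos: [0.5576, -0.1643, 0.2]
ee_rot: [0.924, 0.382, -0.0, -0.001]
force: [-0.2, -0.2, -0.9]
opening: 0.159
grasp_force: 30.0
```

```bash
python3 - <<'E'
from h import *
st()
f=np.array([.675,-.05,.1022])-down(45).apply([.1647,0,0])
rows([(f,down(45),8)],1)
E
```

```text
25.88 [ 0.5576 -0.1643  0.2   ] x [0.708  0.7062 0.0007] z [-0.0012  0.0023 -1.    ] F [-0.2215 -0.1955 -0.8854] op 0.15856698545323267 29.999203383922577 j [-0.308   0.4155  1.7613  0.0022  0.9666  0.4775]
[[0,0,0.012,0,0,0,1],[0,0.001,0.012,-0.001,0,0,1],[0,0,0.013,0,0,0,1],[0,0,0.012,0,0,-0.001,1],[-0.001,0,0.012,-0.001,0,0,1],[0,0.001,0.012,0,-0.001,0,1],[0,0,0.013,0,0,0,1],[0,0,0.012,0,0,0,1]]
```

>>> arm_command:
  targets:
    - [0,0,0.012,0,0,0,1]
    - [0,0.001,0.012,-0.001,0,0,1]
    - [0,0,0.013,0,0,0,1]
    - [0,0,0.012,0,0,0,1]
    - [-0.001,0,0.012,-0.001,0,0,1]
    - [0,0.001,0.012,0,0,0,1]
    - [0,0,0.013,0,0,0,1]
    - [0,0,0.012,0,0,0,1]

```text
time_s: 26.55
tcp_pos: [0.5581, -0.1663, 0.1004]
ee_rot: [0.924, 0.383, -0.001, 0.0]
force: [-0.1, 0.5, -1.6]
opening: 0.157
grasp_force: 30.0
```

>>> arm_command:
  targets:
    - [0,0,0,0,0,0,1]
    - [0,0,0,0,0,0,1]
    - [0,0,0,0,0,0,1]
    - [0,0,0,0,0,0,1]
    - [0,0,0,0,0,0,1]
    - [0,0,0,0,0,0,1]
    - [0,0,0,0,0,0,1]
    - [0,0,0,0,0,0,1]

```text
time_s: 27.22
tcp_pos: [0.5583, -0.1664, 0.1023]
ee_rot: [0.924, 0.383, -0.0, 0.0]
force: [0.1, 0.6, -1.1]
opening: 0.153
grasp_force: 30.0
```

```bash
python3 - <<'E'
from h import *
s=st();R=Rn.from_quat(s['ee_rot']);print('tip',s['tcp_pos']+R.apply([.1647,0,.0022]))
d=look('top');P=cloud(d).reshape(-1,3)
def box(n,x,y,z0,z1):
    Q=P[(P[:,0]>x[0])&(P[:,0]<x[1])&(P[:,1]>y[0])&(P[:,1]<y[1])&(P[:,2]>z0)&(P[:,2]<z1)];print(n,len(Q),Q.mean(0) if len(Q) else '')
box('bottle cap',(.38,.47),(.28,.38),.15,.185)
P0=np.load('P.npy').reshape(-1,3);
for n,x,y,z0,z1 in (('timer',(.36,.44),(-.21,-.1),.008,.03),('stopper',(.35,.4),(.19,.25),.015,.035),('jar',(.48,.56),(.39,.47),.08,.12),('nb',(.58,.79),(-.18,.09),.008,.02)):
    box(n,x,y,z0,z1); A1=P;P=P0;box(n+'0',x,y,z0,z1);P=A1
E
```

```text
27.22 [ 0.5583 -0.1664  0.1023] x [ 0.7062  0.708  -0.0006] z [ 0.0002 -0.001  -1.    ] F [ 0.1137  0.6223 -1.1105] op 0.15306536797974074 29.9996155500412 j [-0.3097  0.5576  1.8078 -0.0012  0.7757  0.4753]
tip [ 0.6747 -0.0498  0.1   ]
bottle cap 99 [0.4201 0.3224 0.1665]
timer 0 
timer0 460 [ 0.3909 -0.1603  0.0177]
stopper 0 
stopper0 75 [0.3721 0.2218 0.0251]
jar 285 [0.5249 0.4331 0.0993]
jar0 282 [0.5229 0.4324 0.0991]
nb 1833 [ 0.6824 -0.0297  0.0114]
nb0 2243 [ 0.6785 -0.049   0.0113]
```

The tip is at (0.675, -0.050, 0.100), level and over the notebook, and the bottle stands at (0.42, 0.32). The timer and stopper aren't seen in the top view, so I check whether the arm is hiding them.

```bash
python3 - <<'E'
from h import *
top=look('top');sc=look('scene');s0=dict(np.load('scene0.npz'));t2=dict(np.load('t2.npz'));s5=dict(np.load('s5.npz'))
for n,X in dict(timer=(.391,-.160,.018),stopper=(.372,.222,.025)).items():
    for m,d in dict(top=top,scene=sc,scene0=s0,t2=t2,s5=s5).items():
        u,v=proj(d,[X])[0].round().astype(int);print(n,m,(u,v),d['img'][v,u],dep(d,u,v))
print(bot.state()['time_s'])
E
```

```text
timer top (np.int64(340), np.int64(297)) [139 129 113] [ 0.3217379  -0.10769693  0.83086613]
timer scene (np.int64(304), np.int64(302)) [206 203 190] [ 0.39130009 -0.15742796  0.01630342]
timer scene0 (np.int64(304), np.int64(302)) [121 118 111] [ 0.13035514 -0.52423839  0.34484219]
timer t2 (np.int64(340), np.int64(297)) [174 175 182] [ 0.39006895 -0.16088302  0.01742015]
timer s5 (np.int64(304), np.int64(302)) [206 203 190] [ 0.39058175 -0.15843774  0.01720784]
stopper top (np.int64(211), np.int64(300)) [167 169 153] [0.31255504 0.05277857 0.84680139]
stopper scene (np.int64(231), np.int64(250)) [63 58 53] [0.37163069 0.22087486 0.02525607]
stopper scene0 (np.int64(231), np.int64(250)) [66 62 57] [0.3719937  0.2215869  0.02479117]
stopper t2 (np.int64(211), np.int64(300)) [37 36 36] [0.37055869 0.22176967 0.02588007]
stopper s5 (np.int64(231), np.int64(250)) [59 56 53] [0.37247008 0.22252132 0.02418108]
27.3667
```

Both were only hidden by the arm; the scene camera shows them where they started. Handing in.

```bash
python3 -c "
from rig import job
print(job.job_done())"
```

```text
the job is handed in; nothing more can be done
None
```

I handed the job in at about 27 s: the bottle stands at about (0.42, 0.32), over 35 cm from the tube's mouth; the rod went in until its collar stopped on the mouth and came right out; and it is held level with its tip over the notebook, 10 cm above the worktop.

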